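# Gauge two bag-handle ferrules and sort them

### The job

Check the two brass bag-handle ferrules standing on the bench, one after the other: slide each straight down onto the steel gauge pin as far as it will go without forcing it, then take it off and stand it upright in its tray before trying the next one. A ferrule that goes right down to the foot of the gauge goes in the white tray; one that stops on the shoulder of the pin goes in the red tray. Set them down, do not drop or tip them, and leave the other tools and the jar where they are.

Things in the scene. Friction and masses are not known exactly. Their poses are not given: they have to be found in the camera images.
- ferrule_a: brass sleeve (bag-handle ferrule) standing on the bench: outside diameter 34, 40 tall, 0.12 to 0.25 kg; origin at the centre of its underside, z up its axis. A 16 mm hole shows on top; the socket opens below, unseen. One of the two ferrules is right: socket 23 wide, 36 deep, takes the whole 20 mm pin. The other is undersize: bored 16 all through. Only the gauge tells which is which.
- ferrule_b: the other ferrule, alike to the eye: same sizes, origin and axes. A right ferrule slides down until its underside is on the gauge's foot; an undersize one passes only the thin pilot and stops with its underside on the pin's shoulder, 30 mm higher.
- gauge: plug gauge fixed to the bench, standing upright: a dark steel foot, a disc of diameter 80 and 16 tall, and from its middle a bright steel pin in two steps: a plain part of diameter 20 from the foot (height 16) up to a flat shoulder (height 46, edge chamfered 1.5), then a thin pilot of diameter 11 with a round nose up to height 59. Origin on the bench under the pin, z up along the pin.
- gauge_foot (a point): point on the pin's axis at the top face of the gauge's foot, 16 above the bench; a right ferrule's underside comes to rest here
- gauge_shoulder (a point): point on the pin's axis at the height of the shoulder, 46 above the bench; an undersize ferrule's underside stops here
- pass_tray: white shallow open tray fixed to the bench, 170 (its x) by 140 (its y) by 28 tall outside, walls and floor 4 thick; for the ferrules that fit; origin under its centre
- reject_tray: red shallow open tray fixed to the bench, 170 (its x) by 140 (its y) by 28 tall outside, walls and floor 4 thick; for the ferrules that do not fit; origin under its centre
- pass_tray_in (a point): centre of the white tray's inner floor, 4 above the bench; axes as the tray's
- reject_tray_in (a point): centre of the red tray's inner floor, 4 above the bench; axes as the tray's
- mallet: bystander: white-headed mallet lying on the bench, 0.25 long, up to 44 tall; origin on the bench under the handle, 140 from its butt, x towards the head
- rivet_jar: bystander: small glass jar of rivets with a black lid, diameter 57, 48 tall; origin under its centre
- awl: bystander: awl with a wooden handle lying on the bench, 150 long, x along it towards the point; origin at its underside, near its middle
Not all that is in view belongs to the job. Leave any pink or turquoise look-alike of the ferrule_a alone.

How it is judged:
By the outcome, as a careful person would: the job done as asked, in the order asked, and still so for the second after the job is handed in, with the robot touching nothing.
It also fails if it takes over 67 s, if anything falls off the work surface, if the arm or the gripper's body presses on something with over 40 N, if the wrist force passes 120 N, or if a joint passes its speed limit or range.

### The arm

A 6-joint arm with a two-finger parallel gripper is mounted at the origin on the work surface. World frame = base frame: x ahead of the robot, y to its left, z up, the work surface at z = 0. Lengths are in m, angles in rad, forces in N, time in s.
With the tool pointing down it reaches from about 0.275 to 0.75 m from the base axis. Payload 10.2 kg.
Tool frame: the origin (TCP) lies at the very end of the fingers, on their centre line; the grasp point (between the pads) lies ctrl.pinch_z behind it (ctrl.pinch_z is the distance from the TCP to the grasp point, in m); y points along the fingers, x is the direction in which the jaws open and shut, and the axes are right-handed (so a half turn about y gives the same grasp; the last joint's range is limited). The gripper opens to 88 mm and grips with 3 to 60 N. Pads are 18 mm wide; open, the fingers measure 123 mm over their backs; the gripper's body (75 mm by 187 mm) begins 45 mm behind the grasp point.
Start: joints at [-1.535, 0.313, 1.498, -0, 1.331, -0.223], TCP at [0.134, -0.508, 0.239] pointing down, gripper open.
Joint ranges: [-2.94, 2.94], [-0.97, 2.17], [0.19, 2.56], [-1.23, 4.37], [0.02, 3.11], [-2.88, 2.88]. Speed limits (rad/s): [2.39, 2.39, 3.01, 3.14, 3.14, 3.14].

### API

Orientations are given as a unit quaternion [w, x, y, z].
In Python, from cell import telemetry, viewer, finish_job, ctrl gives the robot as it stands. The module is installed in compiled form; this text tells all that it offers.
- The arm moves only by the tool play_rows, never from a script. Its argument "motion" is a list of rows, each a list of 3 entries, a list of its own where there are three numbers: the shift along the tool's x, y, z in cm, then the turn, a rotation vector about the tool's x, y, z in rad, then the finger opening in cm, from 0 to 8.81. A call has 1 to 5 rows; each row is the pose to reach, as a shift and turn from the pose measured when the call began, along the tool's axes at that moment; what a row does not reach only later rows make up. A row lasts 1/8 s, in which the tool goes at most 62.5 mm and 10.7 degrees, less where a joint would pass 70% of its speed; a pose out of reach is approached as far as the arm can. A call with a gripper value outside its range is refused whole. The fingers move at their own pace and stop on an object; the grip force is fixed at half the most. Time passes only in rows, so rows that repeat a pose let the fingers close. It gives the time, the measured TCP pose, the force and the opening at its end, in the units of the state.
- telemetry.get_obs(): the state, without advancing time (a new reading comes with each control period).
- viewer.camera(name): name is "scene" or "top" or "wrist"; returns (picture, depth): 384x512x3 uint8, blue, green, red; 384x512 float32, m along the optical axis (not along the pixel's ray), 0 where there is no reading.
- viewer.camera_model(name): a dict with "vfov" (degrees; the focal length in pixels is half the picture's height over the tangent of half this angle, whatever the lens; pixels are square), "cx", "cy" (the principal point, pixels), "R" (3x3) and "t" (3): a world point X has camera coordinates R X + t; the wrist camera has in their place "T_tool_cam" (4x4, takes a point from camera to tool coordinates, whose origin is the TCP and whose axes are the tool frame's). Camera axes: x right, y down, z forward; pixel columns grow to the right and rows downward; lengths in m; the calibration is good to about 2 mm. A picture is of the moment at which its call begins: read the wrist's pose just before it. camera_model takes no time and is no camera call.
- finish_job(): hands the job in, once; it reports no verdict.
The state is a dict: "time_s": time; "joints": joint angles; "joint_velocities": joint speeds; "effort": joint torques, N m; "tool_pos": TCP position; "tool_rot": TCP orientation; "wrist_force": force on the tool from outside, world axes, zero at the start; "torque": the same for the moment, N m; "gripper_width": finger opening in m.
Only numpy, scipy, OpenCV 4.12 (cv2) and the standard library are available. Lean on these libraries where they do the work, as an engineer would, in place of code of your own. Each camera call takes 0.05 s, during which the arm holds its last target.

## Working session

There is one attempt and no reset: what is moved stays moved. The work goes in short steps, Python scripts to look and compute and a tool call to move; the robot and the scene stay as the last step left them, time stands still between calls to the robot, and variables do not carry over. Pictures are saved under pics/ and viewed, and the job is handed in when it is done.

Besides the shell and the picture viewer there is one more tool, called after "Request:" by a JSON object that holds its "api" and its "payload", one argument or row to a line. play_rows: Moves the arm, as the interface text tells. Its arguments: {"type":"object","properties":{"motion":{"type":"array"}},"required":["motion"]}

```bash
mkdir -p pics
python3 - <<'E'
from cell import telemetry, viewer, ctrl
import cv2,numpy as np
print(telemetry.get_obs()); print(ctrl.pinch_z, [a for a in dir(ctrl) if a[0]!='_'])
for n in ['scene','top','wrist']:
    p,d=viewer.camera(n); cv2.imwrite(f'pics/{n}0.png',p); np.save(f'pics/{n}0.npy',d); print(n,viewer.camera_model(n))
E
```

```text
{'time_s': 0.0, 'joints': array([-1.53541037e+00,  3.13456826e-01,  1.49842963e+00,  2.82115953e-05,
        1.33102370e+00, -2.23398043e-01]), 'joint_velocities': array([ 8.23258676e-05, -1.42702918e-04, -1.69554121e-03, -6.82278517e-04,
       -5.95592804e-04, -4.86086409e-04]), 'effort': array([ 1.87346941e-04, -4.02206397e+01, -2.52269018e+01,  6.95622386e-02,
        3.54608952e-02, -1.30052485e-04]), 'tool_pos': array([ 0.13433719, -0.50726456,  0.23816039]), 'tool_rot': array([ 0.56069934, -0.5599693 ,  0.43159597, -0.43101689]), 'wrist_force': array([-0.38742293,  0.56225079,  0.47948944]), 'torque': array([ 0.0110243 , -0.03255514,  0.03461983]), 'gripper_width': 0.08789653317993129}
0.0187 ['Unreachable', 'pinch_z']
scene {'vfov': 46.25380596578947, 'cx': 252.76440278425906, 'cy': 188.7582274815944, 'R': array([[-0.3229397 ,  0.94637116, -0.00956962],
       [ 0.52601305,  0.17107253, -0.83309331],
       [-0.78677838, -0.27407265, -0.55304969]]), 't': array([ 0.17091221, -0.26251944,  1.47379897])}
top {'vfov': 47.94990133991783, 'cx': 254.5663819253914, 'cy': 184.96179711951982, 'R': array([[-0.01673162, -0.99936587, -0.03143111],
       [-0.99872054,  0.01820465, -0.04717911],
       [ 0.04772138,  0.03060151, -0.99839182]]), 't': array([0.02761408, 0.57534305, 1.01426728])}
wrist {'vfov': 59.043852354797444, 'cx': 254.88114244090013, 'cy': 197.2050582433332, 'T_tool_cam': array([[ 9.99999526e-01, -9.73671531e-04,  2.27597582e-05,
        -1.20612643e-03],
       [-2.82131063e-04, -2.67234795e-01,  9.63631405e-01,
        -1.46447471e-01],
       [-9.32178266e-04, -9.63630955e-01, -2.67234942e-01,
         6.86442327e-02],
       [ 0.00000000e+00,  0.00000000e+00,  0.00000000e+00,
         1.00000000e+00]])}
```

View pics/scene0.png

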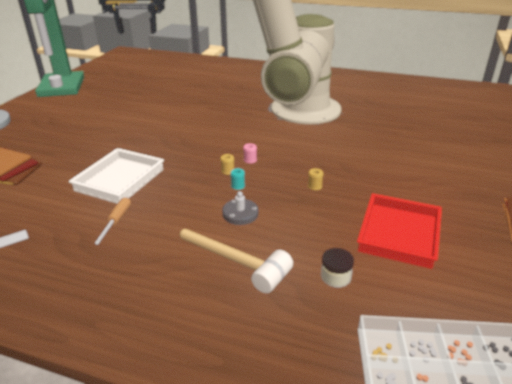

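View pics/top0.png

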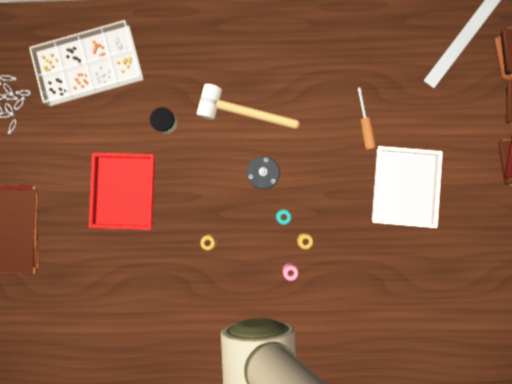

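View pics/wrist0.png

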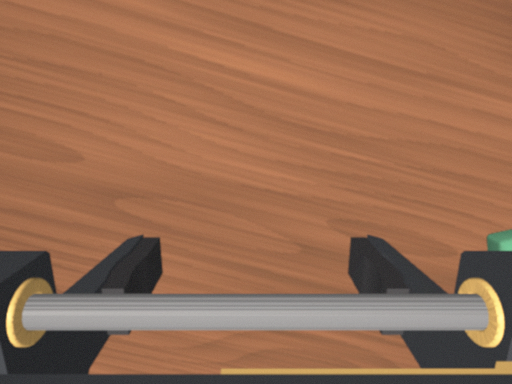

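```bash
cat > h.py <<'E'
import numpy as np, cv2
from cell import telemetry, viewer, ctrl
from scipy.spatial.transform import Rotation as Rn
def cam(name,obs=None):
    m=viewer.camera_model(name); f=192/np.tan(np.radians(m['vfov']/2))
    K=np.array([[f,0,m['cx']],[0,f,m['cy']],[0,0,1]])
    if name=='wrist':
        T=np.eye(4); T[:3,:3]=rot(obs); T[:3,3]=obs['tool_pos']
        W=T@m['T_tool_cam']; R=W[:3,:3].T; t=-R@W[:3,3]
    else: R,t=np.array(m['R']),np.array(m['t'])
    return K,R,t
def rot(o): q=o['tool_rot']; return Rn.from_quat([q[1],q[2],q[3],q[0]]).as_matrix()
def ray(c,uv):
    K,R,t=c; d=R.T@np.linalg.solve(K,[uv[0],uv[1],1.]); return -R.T@t,d
def plane(c,uv,z):
    o,d=ray(c,uv); return o+d*(z-o[2])/d[2]
def tri(c1,u1,c2,u2):
    o1,d1=ray(c1,u1);o2,d2=ray(c2,u2)
    A=np.stack([d1,-d2],1); s=np.linalg.lstsq(A,o2-o1,rcond=None)[0]
    p,q=o1+s[0]*d1,o2+s[1]*d2; return (p+q)/2,np.linalg.norm(p-q)
def proj(c,X):
    K,R,t=c; p=K@(R@X+t); return p[:2]/p[2]
def deproj(c,u,v,depth):
    K,R,t=c; return R.T@(np.linalg.solve(K,[u,v,1.])*depth-t)
def mask(p,lo,hi):
    return cv2.inRange(cv2.cvtColor(p,cv2.COLOR_BGR2HSV),np.array(lo),np.array(hi))
def comps(m,amin=15):
    n,l,s,c=cv2.connectedComponentsWithStats(m); 
    return [(i,s[i],c[i],l==i) for i in range(1,n) if s[i][4]>=amin]
E
python3 - <<'E'
from h import *
np.set_printoptions(precision=4,suppress=True)
for n in ['top','scene']:
    p=cv2.imread(f'pics/{n}0.png'); d=np.load(f'pics/{n}0.npy'); c=cam(n)
    for nm,lo,hi in [('brass',(18,100,90),(32,255,255)),('red',(0,220,120),(4,255,255)),('white',(0,0,190),(180,40,255)),('dark',(90,20,20),(130,140,110))]:
        m=mask(p,lo,hi)
        for i,s,ce,mm in comps(m,25):
            v,u=np.nonzero(mm&(d>0)); 
            P=np.array([deproj(c,a,b,d[b,a]) for a,b in zip(u,v)])
            print(n,nm,s,ce.round(1),'z pct',np.percentile(P[:,2],[5,50,95]).round(3),'xy',P[:,:2].min(0),P[:,:2].max(0))
p=cv2.imread('pics/top0.png'); cv2.imwrite('pics/topcrop.png',cv2.resize(p[140:290,170:330],None,fx=4.5,fy=4,interpolation=cv2.INTER_CUBIC))
p=cv2.imread('pics/scene0.png'); cv2.imwrite('pics/scenecrop.png',cv2.resize(p[130:240,200:340],None,fx=5,fy=5,interpolation=cv2.INTER_CUBIC))
E
```

```text
top brass [123  57   9   7  31] [126.9  60.3] z pct [0.006 0.012 0.015] xy [0.8804 0.3139] [0.893  0.3367]
top brass [217 106  81  21 171] [261.8 115.9] z pct [0.018 0.023 0.028] xy [ 0.7139 -0.0861] [0.7649 0.1033]
top brass [201 235  14  15 147] [207.4 242.2] z pct [0.001 0.039 0.042] xy [0.424  0.1129] [0.4602 0.1493]
top brass [298 234  15  15 146] [304.6 240.9] z pct [0.001 0.039 0.043] xy [ 0.4235 -0.1134] [ 0.4596 -0.0812]
top white [ 424    0   76   88 1317] [460.2  42.1] z pct [-0.002  0.001  0.004] xy [ 0.805  -0.5814] [ 1.0153 -0.3939]
top white [  36   21  107   84 4831] [89.7 65.3] z pct [0.001 0.006 0.033] xy [0.7839 0.2884] [0.9746 0.5513]
top white [197  84  23  34 522] [208.1 100.3] z pct [0.032 0.041 0.046] xy [0.7374 0.0971] [0.8154 0.1508]
top white [358  88   8  30  72] [361.3 102.2] z pct [0.011 0.015 0.019] xy [ 0.7309 -0.2479] [ 0.8039 -0.2325]
top white [ 372  146   70   82 4993] [406.9 186.6] z pct [0.001 0.005 0.029] xy [ 0.4687 -0.4182] [ 0.6613 -0.2562]
top white [259 168   8   8  53] [262.5 171.2] z pct [0.04  0.047 0.06 ] xy [ 0.5973 -0.0105] [0.6133 0.
[... 1755 characters left out ...]
4276 -0.4579] [ 0.6616 -0.2562]
scene white [237 192   7  17  42] [240.8 198.5] z pct [0.027 0.047 0.059] xy [ 0.6025 -0.0057] [0.6168 0.0065]
scene white [ 96 220  17  23  56] [104.5 230.8] z pct [0.014 0.017 0.018] xy [ 0.7327 -0.2483] [ 0.8045 -0.2335]
scene white [  0 231  27  16 215] [ 12.6 238. ] z pct [0.001 0.003 0.004] xy [ 0.8082 -0.4467] [ 0.8641 -0.3967]
scene white [255 250  38  40 790] [275.3 267.5] z pct [0.021 0.041 0.046] xy [0.698  0.0993] [0.8203 0.1514]
scene white [340 273  10  12  56] [345.4 279.2] z pct [0.007 0.017 0.028] xy [0.7458 0.2428] [0.7619 0.2568]
scene white [ 359  316  153   68 7251] [431.6 354.9] z pct [0.003 0.01  0.035] xy [0.7864 0.2887] [0.9585 0.5183]
```

View pics/topcrop.png

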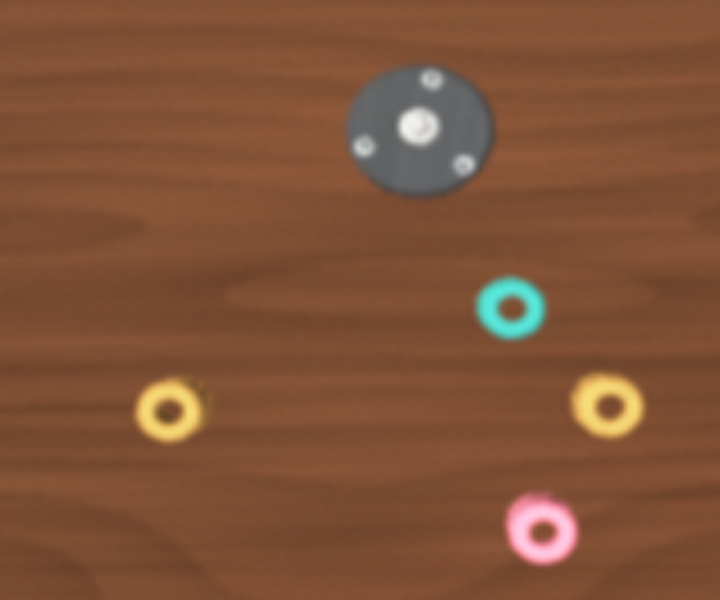

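View pics/scenecrop.png

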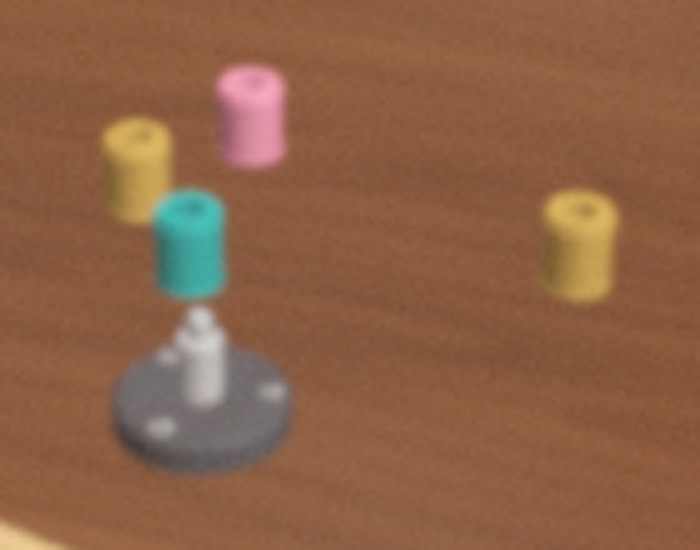

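Run:
```python
from h import *
np.set_printoptions(precision=4,suppress=True)
o=telemetry.get_obs(); print(rot(o))
ct,cs=cam('top'),cam('scene')
# top-face centres: top view hole centres from crop, scene view rim ellipse centres from crop
def tc(x,y): return (170+x/4.5-.4,140+y/4-.4)
def sc(x,y): return (200+x/5-.4,130+y/5-.4)
for n,a,b in [('L',tc(168,411),sc(581,210)),('R',tc(610,406),sc(137,137)),('turq',tc(512,308),sc(191,207)),('pink',tc(544,532),sc(252,84)),('pin nose',tc(420,126),sc(200,314))]:
    P,e=tri(ct,a,cs,b); print(n,np.array(a),np.array(b),P,'gap',e, 'plane', plane(ct,a,.04 if n!='pin nose' else .057))
p=cv2.imread('pics/top0.png'); d=np.load('pics/top0.npy')
hsv=cv2.cvtColor(p,cv2.COLOR_BGR2HSV); print(hsv[190,120],hsv[155,120],hsv[175,250],hsv[190,405])
for nm,m in [('red',mask(p,(0,200,120),(6,255,255))|mask(p,(172,200,120),(180,255,255))),('white',mask(p,(0,0,190),(180,40,255)))]:
    for i,s,ce,mm in comps(m,2000):
        r=cv2.minAreaRect(np.argwhere(mm)[:,::-1].astype(np.float32)); 
        w=[plane(ct,q,.028)[:2] for q in cv2.boxPoints(r)]
        print(nm,s,r,np.array(w).round(3).tolist(),'c',np.mean(w,0),'sides',np.linalg.norm(w[1]-w[0]),np.linalg.norm(w[2]-w[1]))
m=mask(p,(80,0,20),(130,140,130)); 
for i,s,ce,mm in comps(m,400): print('dark',s,ce,plane(ct,ce,.016))
```

```text
[[ 0.2559 -0.0001  0.9667]
 [-0.9667  0.0009  0.2559]
 [-0.0009 -1.      0.0002]]
L [206.9333 242.35  ] [315.8 171.6] [0.4436 0.1293 0.0404] gap 3.920928438928061e-05 plane [0.4435 0.1293 0.04  ]
R [305.1556 241.1   ] [227. 157.] [ 0.4432 -0.0974  0.0405] gap 4.1589531066758296e-05 plane [ 0.4432 -0.0974  0.04  ]
turq [283.3778 216.6   ] [237.8 171. ] [ 0.5    -0.0479  0.0415] gap 0.0012884658864778607 plane [ 0.5002 -0.0486  0.04  ]
pink [290.4889 272.6   ] [250.  146.4] [ 0.3716 -0.0617  0.0399] gap 0.0012547569804103925 plane [ 0.3718 -0.0623  0.04  ]
pin nose [262.9333 171.1   ] [239.6 192.4] [ 0.6051 -0.0034  0.0568] gap 7.355691560437208e-05 plane [ 0.605  -0.0034  0.057 ]
[  1 183 253] [  1 190 250] [ 83   6 173] [ 15   2 255]
white [  36   21  107   84 4831] ((85.46315002441406, 63.36936569213867), (61.177249908447266, 103.30293273925781), 74.24882507324219) [[0.918, 0.563], [0.98, 0.319], [0.835, 0.279], [0.773, 0.521]] c [0.8762 0.4204] sides 0.2514543918625349 0.15048972045567882
white [ 372  146   70   82 4993] ((406.9366149902344, 186.60641479492188), (65.33950805664062, 77.15898132324219), 4.236394882202148) [[0.483, -0.253], [0.662, -0.271], [0.647, -0.421], [0.469, -0.402]] c [ 0.5652 -0.3367] sides 0.18008194583078133 0.15062375872977699
dark [248 158  31  30 561] [263.0339 172.5544] [ 0.6048 -0.0032  0.016 ]
```

```bash
cat >> h.py <<'E'
def go(target,yaw=0.0,tilt=True):
    """print shift(cm)/turn to bring TCP to target with tool y down and tool z at yaw"""
    o=telemetry.get_obs(); R=rot(o); z=np.array([np.cos(yaw),np.sin(yaw),0]); y=np.array([0,0,-1.]); Rt=np.stack([np.cross(y,z),y,z],1)
    d=R.T@(np.array(target)-o['tool_pos'])*100; rv=Rn.from_matrix(R.T@Rt).as_rotvec()
    print('shift cm',d.round(2),'dist',np.linalg.norm(d).round(1),'turn',rv.round(4),'pos',o['tool_pos'].round(4),'t',round(o['time_s'],2),'F',o['wrist_force'].round(1),'w',o['gripper_width'].round(4))
E
python3 - <<'E'
from h import *
np.set_printoptions(precision=4,suppress=True)
go([.443,-.097,.12])
o=telemetry.get_obs(); c=cam('wrist',o); R=rot(o)
for h in [-.019,0,.03,.08,.15]: print(h,proj(c,o['tool_pos']+R@[0,h,0]))
p=cv2.imread('pics/top0.png'); ct=cam('top')
m=mask(p,(0,165,120),(6,255,255))|mask(p,(172,165,120),(180,255,255))
for i,s,ce,mm in comps(m,2000):
        r=cv2.minAreaRect(np.argwhere(mm)[:,::-1].astype(np.float32)); 
        w=[plane(ct,q,.028)[:2] for q in cv2.boxPoints(r)]
        print(s,r,np.array(w).round(3).tolist(),'c',np.mean(w,0),'sides',np.linalg.norm(w[1]-w[0]),np.linalg.norm(w[2]-w[1]))
E
```

```text
Traceback (most recent call last):
  File "h.py", line 34, in go
    print('shift cm',d.round(2),'dist',np.linalg.norm(d).round(1),'turn',rv.round(4),'pos',o['tool_pos'].round(4),'t',round(o['time_s'],2),'F',o['wrist_force'].round(1),'w',o['gripper_width'].round(4))
                                                                                                                                                                             ^^^^^^^^^^^^^^^^^^^^^^^^
AttributeError: 'float' object has no attribute 'round'
```

```bash
sed -i "s/o\['gripper_width'\].round(4)/round(o['gripper_width'],4)/" h.py
python3 - <<'E'
from h import *
np.set_printoptions(precision=4,suppress=True)
go([.443,-.097,.12])
o=telemetry.get_obs(); c=cam('wrist',o); R=rot(o)
for h in [-.019,0,.03,.08,.15]: print(h,proj(c,o['tool_pos']+R@[0,h,0]))
p=cv2.imread('pics/top0.png'); ct=cam('top')
m=mask(p,(0,165,120),(6,255,255))|mask(p,(172,165,120),(180,255,255))
for i,s,ce,mm in comps(m,2000):
        r=cv2.minAreaRect(np.argwhere(mm)[:,::-1].astype(np.float32)); 
        w=[plane(ct,q,.028)[:2] for q in cv2.boxPoints(r)]
        print(s,r,np.array(w).round(3).tolist(),'c',np.mean(w,0),'sides',np.linalg.norm(w[1]-w[0]),np.linalg.norm(w[2]-w[1]))
E
```

```text
shift cm [-31.76  11.87  40.34] dist 52.7 turn [-0.0001  0.2588 -0.0009] pos [ 0.1343 -0.5073  0.2383] t 0.15 F [-0.4 -0.4  0.2] w 0.0883
-0.019 [257.8456 274.2803]
0 [257.4938 254.6352]
0.03 [257.0776 231.3918]
0.08 [256.61   205.2773]
0.15 [256.2044 182.6233]
[  88  152   67   79 4936] ((121.28471374511719, 190.5280303955078), (64.63735961914062, 77.20077514648438), 2.045408248901367) [[0.48, 0.414], [0.664, 0.408], [0.655, 0.252], [0.473, 0.26]] c [0.568  0.3336] sides 0.18351788451108117 0.1555647376547004
```

Request:
{"api": "play_rows", "payload": {
  "motion": [
    [[-6.3,0.8,8.0],[0,0.05,0],6.5],
    [[-12.7,1.6,16.1],[0,0.1,0],6.5],
    [[-19,2.4,24.2],[0,0.15,0],6.5],
    [[-25.4,3.2,32.3],[0,0.2,0],6.5],
    [[-31.8,4,40.3],[0,0.259,-0.001],6.5]
  ]
}}

```text
time_s: 0.78
tool_pos: [0.3223, -0.2567, 0.2142]
tool_rot: [-0.499, 0.499, -0.5, 0.501]
wrist_force: [0.4, -0.5, 0.1]
gripper_width: 0.0649
```

```bash
python3 -c "
from h import *
go([.443,-.097,.12])"
```

```text
shift cm [-16.01   9.42  12.03] dist 22.1 turn [-0.0003 -0.0025  0.0003] pos [ 0.3223 -0.2567  0.2142] t 0.78 F [ 0.4 -0.5  0.1] w 0.0649
```

Request:
{"api": "play_rows", "payload": {
  "motion": [
    [[-4,2,3],[0,0,0],6.5],
    [[-8,4,6],[0,0,0],6.5],
    [[-12,6,9],[0,0,0],6.5],
    [[-16.0,8.5,12.0],[0,-0.0025,0],6.5],
    [[-16.0,9.4,12.0],[0,-0.0025,0],6.5]
  ]
}}

```text
time_s: 1.4
tool_pos: [0.4432, -0.0946, 0.1188]
tool_rot: [-0.501, 0.501, -0.5, 0.498]
wrist_force: [-0.2, -0.5, 0.3]
gripper_width: 0.0649
```

Run:
```python
from h import *
np.set_printoptions(precision=4,suppress=True)
go([.443,-.097,.12])
o=telemetry.get_obs()
p,d=viewer.camera('wrist'); cv2.imwrite('pics/w1.png',p); c=cam('wrist',o)
print(proj(c,np.array([.443,-.097,.04])))
m=mask(p,(15,80,80),(35,255,255))
for i,s,ce,mm in comps(m,200): print(s,ce)
```

```text
shift cm [ 0.24 -0.12 -0.02] dist 0.3 turn [ 0.0016  0.0043 -0.001 ] pos [ 0.4432 -0.0946  0.1188] t 1.4 F [-0.2 -0.5  0.3] w 0.0649
[260.1448 205.4812]
[ 238  171   49   58 2093] [261.6402 199.7205]
[ 411  277   39   71 1353] [433.5854 312.7406]
[  61  278   38   70 1329] [ 75.7088 312.7389]
[ 161  361  351   14 2897] [362.4971 369.8333]
```

View pics/w1.png

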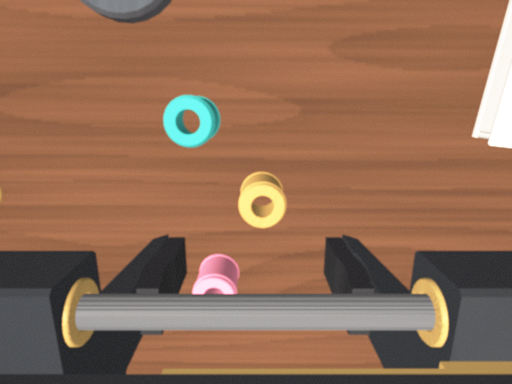

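```bash
cat >> h.py <<'E'
def hole(p,u,v,r=14):
    """dark hole centre near (u,v): weighted centroid of dark pixels inside ring"""
    g=cv2.cvtColor(p,cv2.COLOR_BGR2HSV)
    m=cv2.inRange(g,np.array((15,80,110)),np.array((35,255,255)))
    cs,h=cv2.findContours(m,cv2.RETR_CCOMP,cv2.CHAIN_APPROX_NONE); out=[]
    for k,c in enumerate(cs):
        if len(c)<5: continue
        e=cv2.fitEllipse(c)
        if np.hypot(e[0][0]-u,e[0][1]-v)<r and e[1][0]>5: out.append((h[0][k][3]>=0,np.round(e[0],1),np.round(e[1],1)))
    return out
E
python3 - <<'E'
from h import *
np.set_printoptions(precision=4,suppress=True)
p=cv2.imread('pics/w1.png'); o=telemetry.get_obs(); c=cam('wrist',o)
for q in hole(p,262,203): print(q, plane(c,q[1],.04))
go([.443,-.098,.0085])
E
```

```text
(np.False_, array([261.6, 199.8]), array([47.9, 57.2])) [ 0.4463 -0.0992  0.04  ]
(np.True_, array([261.5, 200.7]), array([10.4, 18.6])) [ 0.4456 -0.0991  0.04  ]
shift cm [ 0.23 10.98  0.1 ] dist 11.0 turn [ 0.0025  0.0027 -0.001 ] pos [ 0.4423 -0.0958  0.1183] t 1.45 F [-1.1 -0.3 -0.2] w 0.0649
```

Request:
{"api": "play_rows", "payload": {
  "motion": [
    [[0.24,3,0.1],[0.0025,0.003,-0.001],6.0],
    [[0.24,7,0.1],[0.0025,0.003,-0.001],6.0],
    [[0.24,10.2,0.1],[0.0025,0.003,-0.001],6.0],
    [[0.24,11,0.1],[0.0025,0.003,-0.001],6.0],
    [[0.24,11,0.1],[0.0025,0.003,-0.001],6.0]
  ]
}}

```text
time_s: 2.08
tool_pos: [0.4432, -0.0989, 0.009]
tool_rot: [-0.5, 0.5, -0.5, 0.501]
wrist_force: [-0.3, 0.2, 0.1]
gripper_width: 0.0599
```

Run:
```python
from h import *
go([.443,-.098,.0085])
p,d=viewer.camera('wrist'); cv2.imwrite('pics/w2.png',p)
```

```text
shift cm [-0.09  0.05 -0.02] dist 0.1 turn [-0.0005 -0.0013  0.0003] pos [ 0.4432 -0.0989  0.009 ] t 2.08 F [-0.3  0.2  0.1] w 0.0599
```

View pics/w2.png

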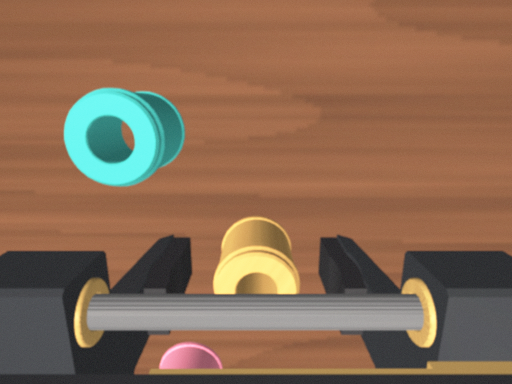

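Request:
{"api": "play_rows", "payload": {
  "motion": [
    [[0,0,0],[0,0,0],4.2],
    [[0,0,0],[0,0,0],3.4],
    [[0,0,0],[0,0,0],2.8],
    [[0,0,0],[0,0,0],2.8],
    [[0,0,0],[0,0,0],2.8]
  ]
}}

```text
time_s: 2.75
tool_pos: [0.4437, -0.099, 0.0098]
tool_rot: [-0.5, 0.5, -0.499, 0.501]
wrist_force: [-1.4, 0.5, 4.9]
gripper_width: 0.0328
```

Request:
{"api": "play_rows", "payload": {
  "motion": [
    [[0,-1,0],[0,0,0],2.8],
    [[0,-3,0],[0,0,0],2.8],
    [[0,-6,0],[0,0,0],2.8],
    [[0,-9,0],[0,0,0],2.8],
    [[0,-11,0],[0,0,0],2.8]
  ]
}}

```text
time_s: 3.38
tool_pos: [0.4436, -0.0988, 0.1214]
tool_rot: [-0.5, 0.499, -0.499, 0.501]
wrist_force: [-0.5, 0.6, -2.3]
gripper_width: 0.0331
```

Run:
```python
from h import *
go([.605,-.0033,.12])
p,d=viewer.camera('wrist'); cv2.imwrite('pics/w3.png',p)
p,d=viewer.camera('scene'); cv2.imwrite('pics/s3.png',p)
```

```text
shift cm [-9.56  0.18 16.14] dist 18.8 turn [-0.0031 -0.0007  0.0016] pos [ 0.4436 -0.0988  0.1214] t 3.38 F [-0.5  0.6 -2.3] w 0.0331
```

View pics/w3.png

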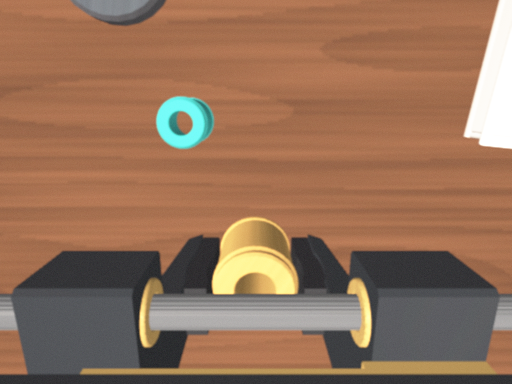

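View pics/s3.png

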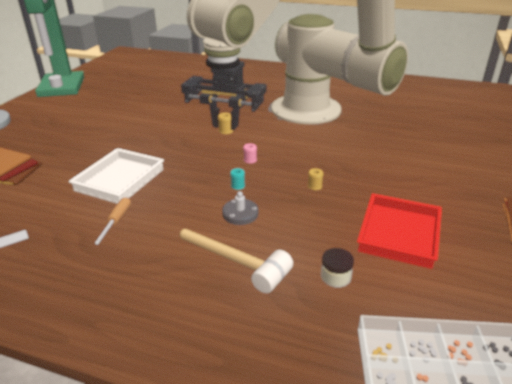

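Request:
{"api": "play_rows", "payload": {
  "motion": [
    [[-3,0,2.5],[0,0,0],2.8],
    [[-6.5,0,6],[-0.001,0,0.001],2.8],
    [[-9.5,1.5,9],[-0.003,-0.001,0.002],2.8],
    [[-9.5,3,9.1],[-0.003,-0.001,0.002],2.8],
    [[-9.5,3,9.1],[-0.003,-0.001,0.002],2.8]
  ]
}}

```text
time_s: 4.1
tool_pos: [0.5341, -0.0042, 0.0901]
tool_rot: [-0.5, 0.501, -0.5, 0.499]
wrist_force: [0.0, -0.3, -2.5]
gripper_width: 0.033
```

Run:
```python
from h import *
go([.605,-.0033,.09])
p,d=viewer.camera('wrist'); cv2.imwrite('pics/w4.png',p); np.save('pics/w4.npy',d)
cv2.imwrite('pics/w4c.png',cv2.resize(p[60:320,150:390],None,fx=2.2,fy=2.2,interpolation=cv2.INTER_CUBIC))
```

```text
shift cm [-0.09 -0.    7.09] dist 7.1 turn [0.0017 0.0005 0.0001] pos [ 0.5341 -0.0042  0.0901] t 4.1 F [ 0.  -0.3 -2.5] w 0.033
```

View pics/w4c.png

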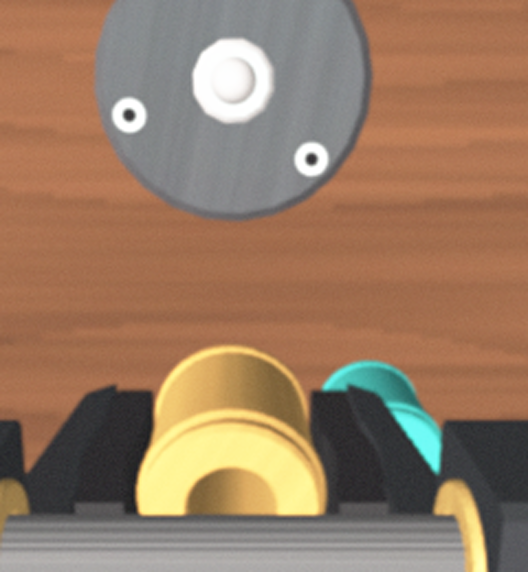

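```bash
cat >> h.py <<'E'
def pinmeas(p,c,box):
    u0,u1,v0,v1=box
    g=cv2.cvtColor(p,cv2.COLOR_BGR2GRAY)[v0:v1,u0:u1]
    _,m=cv2.threshold(g,190,255,cv2.THRESH_BINARY)
    i,s,ce,mm=max(comps(m,50),key=lambda k:k[1][4])
    cs,_=cv2.findContours(mm.astype(np.uint8),cv2.RETR_EXTERNAL,cv2.CHAIN_APPROX_NONE)
    e=cv2.fitEllipse(max(cs,key=len)); uv=np.array(e[0])+[u0,v0]
    P=plane(c,uv,.045); return uv,e[1],P
E
python3 - <<'E'
from h import *
np.set_printoptions(precision=4,suppress=True)
p=cv2.imread('pics/w4.png'); o=telemetry.get_obs(); c=cam('wrist',o)
uv,ax,P=pinmeas(p,c,(225,290,70,130)); f=c[0][0,0]
print('pin',uv,ax,P, 'diam mm',[a*(np.linalg.inv(c[0])[0,0])*(c[1]@P+c[2])[2]*1000 for a in ax])
# rim outline of ferrule
m=mask(p,(15,80,60),(35,255,255))
for v in range(214,296,4):
    u=np.nonzero(m[v,200:310])[0]; 
    if len(u): print(v,u.min()+200,u.max()+200,(u.min()+u.max())/2+200)
R=rot(o); tp=o['tool_pos']
for zoff in (-.004,-.002,0,.002,.004):
    print(zoff,'bottom front',proj(c,tp+R@[0,.009,zoff+.017]),'top front',proj(c,tp+R@[0,-.031,zoff+.017]))
E
```

```text
pin [255.3475  96.1392] (35.66423416137695, 37.383724212646484) [ 0.6066 -0.0039  0.045 ] diam mm [np.float64(19.423151618230246), np.float64(20.359605652844433)]
218 243 266 254.5
222 235 274 254.5
226 230 279 254.5
230 226 283 254.5
234 224 296 260.0
238 222 287 254.5
242 221 289 255.0
246 220 289 254.5
250 219 289 254.0
254 219 290 254.5
258 218 291 254.5
262 217 292 254.5
266 215 294 254.5
270 213 296 254.5
274 212 297 254.5
278 212 298 255.0
282 211 298 254.5
286 211 298 254.5
290 212 298 255.0
294 214 294 254.0
-0.004 bottom front [257.2861 221.4987] top front [258.0267 257.6796]
-0.002 bottom front [257.29   217.5946] top front [258.035  252.7305]
0 bottom front [257.2941 213.6649] top front [258.0434 247.739 ]
0.002 bottom front [257.2981 209.7095] top front [258.0519 242.7046]
0.004 bottom front [257.3021 205.728 ] top front [258.0605 237.6268]
```

```bash
cat > fm.py <<'E'
from h import *
from scipy.optimize import least_squares
np.set_printoptions(precision=2,suppress=True,linewidth=150)
def cloud(p,d,m):
    mod=viewer.camera_model('wrist'); T=mod['T_tool_cam']; K=cam('top')[0]; f=192/np.tan(np.radians(mod['vfov']/2))
    v,u=np.nonzero((m>0)&(d>0)); Z=d[v,u]
    X=np.stack([(u-mod['cx'])/f*Z,(v-mod['cy'])/f*Z,Z],1)
    return (X@T[:3,:3].T+T[:3,3])*1000,u,v
def fit(P,r):
    return least_squares(lambda q:np.hypot(P[:,0]-q[0],P[:,2]-q[1])-r,[np.median(P[:,0]),np.median(P[:,2])-(5 if r>15 else 0)],loss='soft_l1').x
def ferr(p,d,show=True):
    m=mask(p,(15,80,60),(35,255,255)); m[:, :195]=0; m[:,315:]=0; m[:205]=0; m[292:]=0
    P,u,v=cloud(p,d,m)
    print('h pct',np.percentile(P[:,1],[1,5,20,50,80,99]))
    top=P[:,1].min()
    s=P[(P[:,1]>np.percentile(P[:,1],1)+6)&(P[:,1]<np.percentile(P[:,1],99)-3)]
    for a in np.arange(-24,9,8):
        q=P[(P[:,1]>a)&(P[:,1]<a+8)]
        if len(q)>30: print('h',a,len(q),'centre x,z',fit(q,17), 'maxz',np.percentile(q[:,2],99))
E
python3 - <<'E'
from fm import *
p=cv2.imread('pics/w4.png'); d=np.load('pics/w4.npy'); ferr(p,d)
g=cv2.cvtColor(p,cv2.COLOR_BGR2GRAY); m=np.zeros_like(g); m[70:130,225:290]=(g[70:130,225:290]>190)*255
P,u,v=cloud(p,d,m); print('pin h',np.percentile(P[:,1],[1,10,30,50,90,99])); 
sh=P[(P[:,1]>42)&(P[:,1]<47.5)]; print(len(sh),'range',sh.min(0),sh.max(0),'mid',(sh.min(0)+sh.max(0))/2)
nz=P[P[:,1]<40]; print(len(nz),nz.min(0),nz.max(0),nz.mean(0))
E
```

```text
h pct [-31.63 -31.13 -30.4  -25.03  -4.25  88.95]
h -24 427 centre x,z [-1.35 -2.14] maxz 15.575844172347015
h -16 695 centre x,z [-1.35 -1.65] maxz 15.100053558369655
h -8 685 centre x,z [-1.01 -0.84] maxz 15.013361133028162
h 0 595 centre x,z [-1.39 -1.85] maxz 15.307354968532449
h 8 56 centre x,z [-1.42 -1.73] maxz 15.517421456789895
pin h [29.96 31.34 34.38 43.23 44.97 73.86]
678 range [-10.33  42.06  62.1 ] [ 8.75 46.44 81.3 ] mid [-0.79 44.25 71.7 ]
364 [-6.2  29.21 66.44] [ 4.12 36.22 76.82] [-1.03 32.21 71.52]
```

Request:
{"api": "play_rows", "payload": {
  "motion": [
    [[0.02,0.5,2],[0.0015,0,0],2.8],
    [[0.05,0.7,3.8],[0.0015,0,0],2.8],
    [[0.05,0.7,3.8],[0.0015,0,0],2.8]
  ]
}}

```text
time_s: 4.53
tool_pos: [0.5727, -0.0061, 0.0845]
tool_rot: [-0.5, 0.499, -0.5, 0.501]
wrist_force: [-0.2, 0.9, -1.7]
gripper_width: 0.0329
```

```bash
cat >> fm.py <<'E'
def pin(p,d,box):
    u0,u1,v0,v1=box
    g=cv2.cvtColor(p,cv2.COLOR_BGR2HSV); m=np.zeros(g.shape[:2],np.uint8); m[v0:v1,u0:u1]=cv2.inRange(g,np.array((0,0,175)),np.array((180,60,255)))[v0:v1,u0:u1]
    k=max(comps(m,50),key=lambda k:k[1][4]); m=(k[3]*255).astype(np.uint8); print('pin px',k[1],k[2])
    P,u,v=cloud(p,d,m); top=np.percentile(P[:,1],1); print('pin h',np.percentile(P[:,1],[1,10,30,50,90,99]))
    sh=P[(P[:,1]>top+11)&(P[:,1]<top+16)]; print('shoulder',len(sh),'mid',(sh.min(0)+sh.max(0))/2,'span',np.ptp(sh,axis=0))
    nz=P[P[:,1]<top+7]; print('nose',len(nz),'mid',(nz.min(0)+nz.max(0))/2,nz.mean(0))
E
python3 - <<'E'
from fm import *
go([.605,-.0033,.09])
p,d=viewer.camera('wrist'); cv2.imwrite('pics/w5.png',p); np.save('pics/w5.npy',d)
cv2.imwrite('pics/w5c.png',cv2.resize(p[60:320,150:390],None,fx=2.2,fy=2.2,interpolation=cv2.INTER_CUBIC))
ferr(p,d); pin(p,d,(215,300,120,200))
E
```

```text
shift cm [-0.28 -0.55  3.23] dist 3.3 turn [-0. -0.  0.] pos [ 0.57 -0.01  0.08] t 4.53 F [-0.2  0.9 -1.7] w 0.0329
h pct [-31.59 -31.09 -30.38 -24.94  -4.13  83.15]
h -24 434 centre x,z [-1.34 -2.11] maxz 15.519251794875585
h -16 705 centre x,z [-1.31 -1.62] maxz 14.999532038948864
h -8 677 centre x,z [-1.39 -1.13] maxz 15.052366548577407
h 0 577 centre x,z [-1.41 -1.82] maxz 15.231266515823176
h 8 73 centre x,z [-1.39 -1.75] maxz 15.52228123066993
pin px [ 234  146   36   41 1075] [251.14 167.77]
pin h [25.09 26.06 32.09 37.98 42.65 68.24]
shoulder 614 mid [-2.79 38.56 32.93] span [19.1   4.66 19.44]
nose 322 mid [-2.93 27.9  33.2 ] [-3.01 26.89 33.51]
```

View pics/w5c.png

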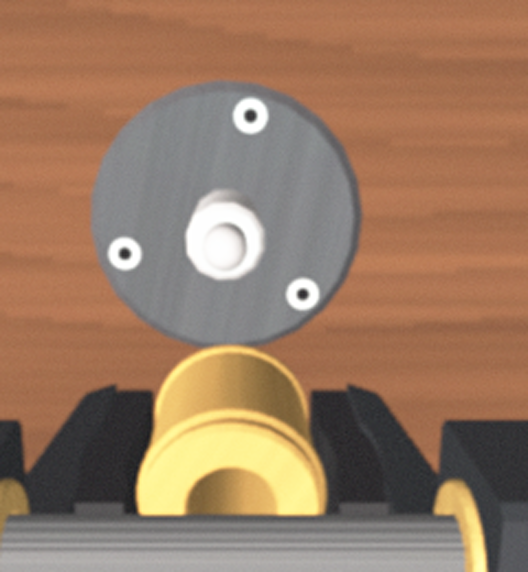

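```bash
python3 -c "
from h import *
np.set_printoptions(precision=4,suppress=True)
go([.607,-.0047,.0745])"
```

```text
shift cm [-0.11  1.    3.49] dist 3.6 turn [-0.0015 -0.0011  0.0005] pos [ 0.5721 -0.0058  0.0844] t 4.58 F [ 0.5  0.  -1.5] w 0.0328
```

Request:
{"api": "play_rows", "payload": {
  "motion": [
    [[-0.05,0.3,1.8],[-0.001,-0.001,0],2.8],
    [[-0.11,0.6,3.49],[-0.0015,-0.001,0],2.8],
    [[-0.11,1.0,3.49],[-0.0015,-0.001,0],2.8],
    [[-0.11,1.0,3.49],[-0.0015,-0.001,0],2.8]
  ]
}}

```text
time_s: 5.08
tool_pos: [0.6058, -0.0048, 0.0742]
tool_rot: [0.5, -0.5, 0.5, -0.5]
wrist_force: [0.4, -0.1, -1.5]
gripper_width: 0.0332
```

Run:
```python
from fm import *
np.set_printoptions(precision=4,suppress=True)
go([.607,-.0047,.058])
p,d=viewer.camera('wrist'); cv2.imwrite('pics/w6.png',p); np.save('pics/w6.npy',d)
s,d=viewer.camera('scene'); 
cv2.imwrite('pics/w6c.png',np.hstack([cv2.resize(p[120:320,150:350],(400,400),interpolation=cv2.INTER_CUBIC),cv2.resize(s[150:230,200:280],(400,400),interpolation=cv2.INTER_CUBIC)]))
```

```text
shift cm [-0.01  1.62  0.12] dist 1.6 turn [ 0.0014 -0.0003  0.0003] pos [ 0.6058 -0.0048  0.0742] t 5.08 F [ 0.4 -0.1 -1.5] w 0.0332
```

View pics/w6c.png

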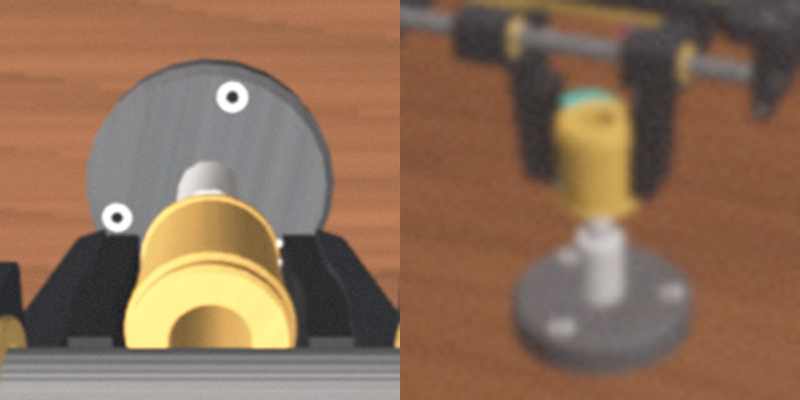

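Run:
```python
from fm import *
np.set_printoptions(precision=2,suppress=True)
s,d=viewer.camera('scene'); cv2.imwrite('pics/s6.png',s); c=cam('scene')
S=cv2.resize(s,None,fx=4,fy=4,interpolation=cv2.INTER_CUBIC)
h=cv2.cvtColor(S,cv2.COLOR_BGR2HSV).astype(int)
for v in range(176,214,2):
    r=h[v*4+1]; b=np.nonzero((r[:,0]>15)&(r[:,0]<32)&(r[:,1]>110)&(np.abs(np.arange(2048)-960)<60))[0]; w=np.nonzero((r[:,2]>150)&(r[:,1]<60)&(np.abs(np.arange(2048)-960)<40))[0]
    f=lambda q:(q.min()/4,q.max()/4,(q.min()+q.max())/8,len(q)) if len(q) else None
    print(v,'brass',f(b),'steel',f(w))
for P in [(.6058,-.0048,.1),(.6058,-.0048,.07),(.6058,-.0048,.055),(.6058,-.0048,.04),(.6058,-.0048,.02),(.6058,-.0028,.02)]: print(P,proj(c,np.array(P)))
```

```text
176 brass (np.float64(230.25), np.float64(246.75), np.float64(238.5), 67) steel None
178 brass (np.float64(230.5), np.float64(246.75), np.float64(238.625), 66) steel None
180 brass (np.float64(231.5), np.float64(246.25), np.float64(238.875), 60) steel None
182 brass (np.float64(231.5), np.float64(246.25), np.float64(238.875), 60) steel None
184 brass (np.float64(231.75), np.float64(246.25), np.float64(239.0), 59) steel None
186 brass (np.float64(232.5), np.float64(246.25), np.float64(239.375), 56) steel None
188 brass (np.float64(232.0), np.float64(246.5), np.float64(239.25), 59) steel None
190 brass (np.float64(232.0), np.float64(247.75), np.float64(239.875), 64) steel None
192 brass (np.float64(233.0), np.float64(246.75), np.float64(239.875), 56) steel None
194 brass None steel (np.float64(238.5), np.float64(242.0), np.float64(240.25), 15)
196 brass None steel (np.float64(235.5), np.float64(244.5), np.float64(240.0), 37)
198 brass None steel (np.float64(235.0), np.float64(245.0), np.float64(240.0), 41)
200 brass None steel (np.float64(232.25), np.float64(244.75), np.float64(238.5), 51)
202 brass None steel (np.float64(233.75), np.float64(244.75), np.float64(239.25), 32)
204 brass None steel (np.float64(238.0), np.float64(244.75), np.float64(241.375), 28)
206 brass None steel (np.float64(237.75), np.float64(244.75), np.float64(241.25), 29)
208 brass None steel (np.float64(238.0), np.float64(244.5), np.float64(241.25), 27)
210 brass None steel (np.float64(238.5), np.float64(243.25), np.float64(240.875), 20)
212 brass None steel None
(0.6058, -0.0048, 0.1) [238.36 175.42]
(0.6058, -0.0048, 0.07) [238.74 187.35]
(0.6058, -0.0048, 0.055) [238.93 193.17]
(0.6058, -0.0048, 0.04) [239.11 198.89]
(0.6058, -0.0048, 0.02) [239.35 206.36]
(0.6058, -0.0028, 0.02) [240.21 206.52]
```

Request:
{"api": "play_rows", "payload": {
  "motion": [
    [[-0.02,0,0.1],[0.001,0,0],2.8],
    [[-0.02,0.5,0.1],[0.001,0,0],2.8],
    [[-0.02,1.0,0.1],[0.001,0,0],2.8],
    [[-0.02,1.4,0.1],[0.001,0,0],2.8]
  ]
}}

```text
time_s: 5.72
tool_pos: [0.6073, -0.0046, 0.0602]
tool_rot: [-0.5, 0.5, -0.5, 0.5]
wrist_force: [-0.5, -0.3, -1.8]
gripper_width: 0.0329
```

Run:
```python
from fm import *
np.set_printoptions(precision=4,suppress=True)
go([.6068,-.0045,.05]); print(telemetry.get_obs()['torque'])
```

```text
shift cm [-0.01  1.02 -0.05] dist 1.0 turn [-0.0004 -0.0002  0.0004] pos [ 0.6073 -0.0046  0.0602] t 5.72 F [-0.5 -0.3 -1.8] w 0.0329
[ 0.0237  0.0185 -0.0279]
```

Request:
{"api": "play_rows", "payload": {
  "motion": [
    [[0,0.3,-0.03],[0,0,0],2.8],
    [[0,0.5,-0.03],[0,0,0],2.8],
    [[0,0.65,-0.03],[0,0,0],2.8]
  ]
}}

```text
time_s: 6.1
tool_pos: [0.6071, -0.0046, 0.0536]
tool_rot: [-0.5, 0.5, -0.5, 0.5]
wrist_force: [-0.0, -0.1, -2.8]
gripper_width: 0.0325
```

Run:
```python
from fm import *
np.set_printoptions(precision=4,suppress=True)
go([.6068,-.0045,.045]); print(telemetry.get_obs()['torque'])
```

```text
shift cm [-0.01  0.86 -0.03] dist 0.9 turn [-0.0004 -0.0002  0.0004] pos [ 0.6071 -0.0046  0.0536] t 6.1 F [-0.  -0.1 -2.8] w 0.0325
[ 0.0201 -0.0133  0.0356]
```

Request:
{"api": "play_rows", "payload": {
  "motion": [
    [[0,0.2,-0.02],[0,0,0],2.8],
    [[0,0.4,-0.02],[0,0,0],2.8],
    [[0,0.6,-0.02],[0,0,0],2.8],
    [[0,0.6,-0.02],[0,0,0],2.8]
  ]
}}

```text
time_s: 6.6
tool_pos: [0.6068, -0.0046, 0.0474]
tool_rot: [-0.5, 0.5, -0.5, 0.5]
wrist_force: [0.5, 0.0, -1.6]
gripper_width: 0.0329
```

Run:
```python
from fm import *
np.set_printoptions(precision=4,suppress=True)
go([.6068,-.0045,.027]); print(telemetry.get_obs()['torque'])
p,d=viewer.camera('wrist'); cv2.imwrite('pics/w7.png',p); ferr(p,d)
s,d=viewer.camera('scene'); 
cv2.imwrite('pics/w7c.png',np.hstack([cv2.resize(p[120:320,150:350],(400,400),interpolation=cv2.INTER_CUBIC),cv2.resize(s[150:230,200:280],(400,400),interpolation=cv2.INTER_CUBIC)]))
```

```text
shift cm [-0.01  2.04 -0.  ] dist 2.0 turn [-0.0002 -0.0003  0.0004] pos [ 0.6068 -0.0046  0.0474] t 6.6 F [ 0.5  0.  -1.6] w 0.0329
[ 0.0707  0.0013 -0.019 ]
h pct [-31.5389 -31.09   -30.3713 -25.1858  -4.5936  10.3417]
h -24 441 centre x,z [-1.3004 -2.1155] maxz 15.583089080101729
h -16 697 centre x,z [-1.303  -1.6047] maxz 14.955349280161228
h -8 671 centre x,z [-1.556 -1.057] maxz 14.949915032860217
h 0 562 centre x,z [-1.398  -1.9612] maxz 15.447462298001314
h 8 70 centre x,z [-1.3469 -1.7626] maxz 15.422634653016104
```

View pics/w7c.png

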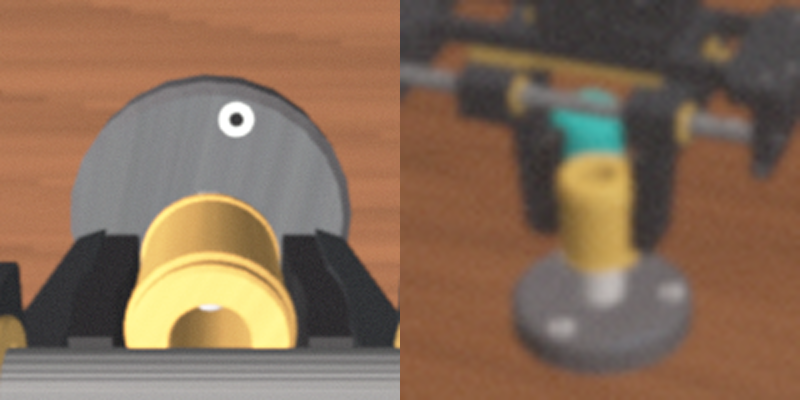

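Request:
{"api": "play_rows", "payload": {
  "motion": [
    [[0,0.4,0],[0,0,0],2.8],
    [[0,0.8,0],[0,0,0],2.8],
    [[0,1.2,0],[0,0,0],2.8],
    [[0,1.6,0],[0,0,0],2.8],
    [[0,1.7,0],[0,0,0],2.8]
  ]
}}

```text
time_s: 7.32
tool_pos: [0.6068, -0.0046, 0.0302]
tool_rot: [-0.5, 0.5, -0.5, 0.5]
wrist_force: [0.1, 0.2, -2.6]
gripper_width: 0.0329
```

Request:
{"api": "play_rows", "payload": {
  "motion": [
    [[0,0.2,0],[0,0,0],2.8],
    [[0,0.3,0],[0,0,0],2.8],
    [[0,0.4,0],[0,0,0],2.8]
  ]
}}

```text
time_s: 7.7
tool_pos: [0.6068, -0.0046, 0.0262]
tool_rot: [-0.5, 0.5, -0.5, 0.5]
wrist_force: [-0.2, 0.2, -2.6]
gripper_width: 0.0331
```

Run:
```python
from fm import *
np.set_printoptions(precision=4,suppress=True)
go([.6068,-.0045,.025]); print(telemetry.get_obs()['torque'])
```

```text
shift cm [-0.01  0.12 -0.  ] dist 0.1 turn [-0.0001 -0.0002  0.0003] pos [ 0.6068 -0.0046  0.0262] t 7.7 F [-0.2  0.2 -2.6] w 0.0331
[ 0.0659  0.0536 -0.0227]
```

Nearly at the foot; the last millimetre goes in small steps until force shows.

Request:
{"api": "play_rows", "payload": {
  "motion": [
    [[0,0.06,0],[0,0,0],2.8],
    [[0,0.1,0],[0,0,0],2.8]
  ]
}}

```text
time_s: 7.95
tool_pos: [0.6068, -0.0046, 0.0258]
tool_rot: [-0.5, 0.5, -0.5, 0.5]
wrist_force: [-4.0, 0.4, 7.2]
gripper_width: 0.0333
```

Run:
```python
from fm import *
np.set_printoptions(precision=4,suppress=True)
go([.6068,-.0045,.025])
```

```text
shift cm [-0.01  0.08 -0.  ] dist 0.1 turn [-0.0002 -0.0001  0.0004] pos [ 0.6068 -0.0046  0.0258] t 7.95 F [-4.   0.4  7.2] w 0.0333
```

Run:
```python
from fm import *
np.set_printoptions(precision=4,suppress=True)
p,d=viewer.camera('wrist');  ferr(p,d)
s,d=viewer.camera('scene'); 
cv2.imwrite('pics/w8c.png',np.hstack([cv2.resize(p[120:320,150:350],(400,400),interpolation=cv2.INTER_CUBIC),cv2.resize(s[150:230,200:280],(400,400),interpolation=cv2.INTER_CUBIC)]))
```

```text
h pct [-31.6694 -31.2002 -30.527  -26.6061  -6.6438   9.2306]
h -24 434 centre x,z [-1.3295 -2.18  ] maxz 15.508135514841346
h -16 470 centre x,z [-1.3427 -2.3863] maxz 15.05968784440157
h -8 402 centre x,z [-1.3909 -2.4161] maxz 15.024582060640459
h 0 468 centre x,z [-1.3939 -2.317 ] maxz 15.307859540583179
h 8 122 centre x,z [-1.3359 -1.6722] maxz 15.561001336820915
```

View pics/w8c.png

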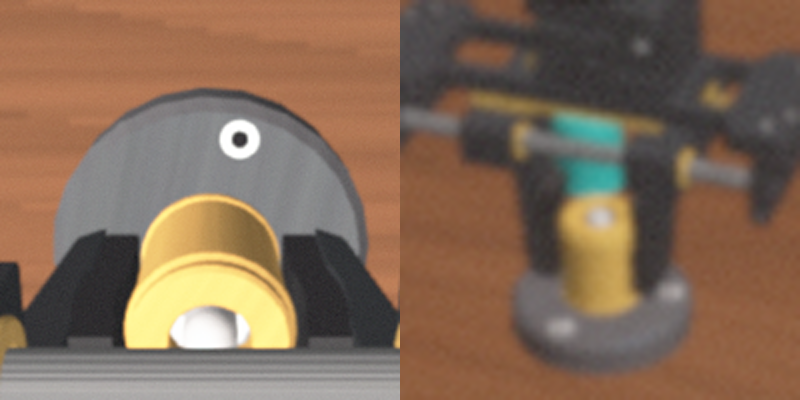

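Request:
{"api": "play_rows", "payload": {
  "motion": [
    [[0,-1,0],[0,0,0],2.8],
    [[0,-2.5,0],[0,0,0],2.8],
    [[0,-4,0],[0,0,0],2.8],
    [[0,-6,0],[0,0,0],2.8],
    [[0,-8.5,0],[0,0,0],2.8]
  ]
}}

```text
time_s: 8.68
tool_pos: [0.6067, -0.0045, 0.1122]
tool_rot: [-0.5, 0.5, -0.5, 0.5]
wrist_force: [-0.9, -1.3, -2.0]
gripper_width: 0.0328
```

Run:
```python
from fm import *
np.set_printoptions(precision=4,suppress=True)
go([.565,-.337,.11])
```

```text
shift cm [33.25  0.23 -4.17] dist 33.5 turn [-0.0003 -0.0001  0.0005] pos [ 0.6067 -0.0045  0.1122] t 8.68 F [-0.9 -1.3 -2. ] w 0.0328
```

Request:
{"api": "play_rows", "payload": {
  "motion": [
    [[4,0,-0.5],[0,0,0],2.8],
    [[10,0,-1.2],[0,0,0],2.8],
    [[16,0,-2],[0,0,0],2.8],
    [[22,0,-3],[0,0,0],2.8],
    [[28,0,-4.2],[0,0,0],2.8]
  ]
}}

```text
time_s: 9.3
tool_pos: [0.5643, -0.2865, 0.1134]
tool_rot: [-0.5, 0.5, -0.499, 0.501]
wrist_force: [1.6, -0.4, -1.6]
gripper_width: 0.0329
```

Request:
{"api": "play_rows", "payload": {
  "motion": [
    [[4,0,0],[0,0,0],2.8],
    [[6,0,0],[0,0,0],2.8],
    [[6,0,0],[0,0,0],2.8]
  ]
}}

```text
time_s: 9.68
tool_pos: [0.564, -0.3476, 0.114]
tool_rot: [-0.5, 0.499, -0.5, 0.501]
wrist_force: [0.3, 0.5, -2.1]
gripper_width: 0.0327
```

Run:
```python
from fm import *
np.set_printoptions(precision=4,suppress=True)
go([.565,-.337,.11])
p,d=viewer.camera('wrist'); cv2.imwrite('pics/w9.png',p);np.save('pics/w9.npy',d)
```

```text
shift cm [-1.06  0.4   0.1 ] dist 1.1 turn [-0.0019 -0.0018  0.0016] pos [ 0.564  -0.3476  0.114 ] t 9.68 F [ 0.3  0.5 -2.1] w 0.0327
```

View pics/w9.png

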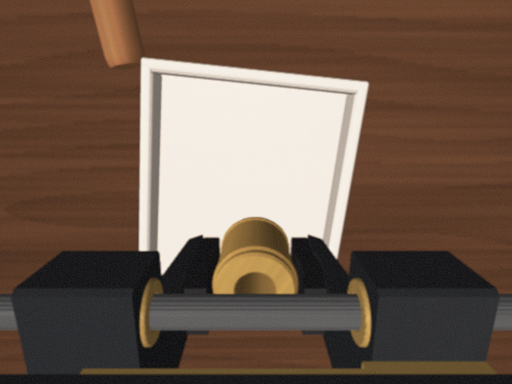

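Run:
```python
from fm import *
d=np.load('pics/w9.npy'); o=telemetry.get_obs(); c=cam('wrist',o)
for u,v in [(200,150),(250,120),(300,150),(250,190),(150,65),(365,85)]: print(u,v,deproj(c,u,v,d[v,u]).round(4))
```

```text
200 150 [ 0.6 -0.3  0. ]
250 120 [ 0.62 -0.34  0.  ]
300 150 [ 0.6  -0.38  0.  ]
250 190 [ 0.57 -0.34  0.  ]
150 65 [ 0.66 -0.28  0.03]
365 85 [ 0.64 -0.42  0.03]
```

Request:
{"api": "play_rows", "payload": {
  "motion": [
    [[-0.8,2,0.1],[-0.002,-0.002,0.0015],2.8],
    [[-1,5,0.1],[-0.002,-0.002,0.0015],2.8],
    [[-1,8,0.1],[-0.002,-0.002,0.0015],2.8],
    [[-1,9.2,0.1],[-0.002,-0.002,0.0015],2.8],
    [[-1,9.4,0.1],[-0.002,-0.002,0.0015],2.8]
  ]
}}

```text
time_s: 10.35
tool_pos: [0.5656, -0.3357, 0.0201]
tool_rot: [0.501, -0.501, 0.5, -0.499]
wrist_force: [-0.1, 0.6, -1.6]
gripper_width: 0.0333
```

Run:
```python
from fm import *
np.set_printoptions(precision=4,suppress=True)
go([.565,-.337,.0138])
```

```text
shift cm [ 0.13  0.63 -0.06] dist 0.6 turn [ 0.0007  0.0022 -0.0007] pos [ 0.5656 -0.3357  0.0201] t 10.35 F [-0.1  0.6 -1.6] w 0.0333
```

Request:
{"api": "play_rows", "payload": {
  "motion": [
    [[0,0.2,0],[0,0,0],2.8],
    [[0,0.4,0],[0,0,0],2.8],
    [[0,0.55,0],[0,0,0],2.8],
    [[0,0.6,0],[0,0,0],2.8]
  ]
}}

```text
time_s: 10.85
tool_pos: [0.5656, -0.3358, 0.0141]
tool_rot: [0.501, -0.501, 0.5, -0.499]
wrist_force: [-0.5, 0.5, -2.2]
gripper_width: 0.0326
```

Request:
{"api": "play_rows", "payload": {
  "motion": [
    [[0,0.04,0],[0,0,0],2.8],
    [[0,0.08,0],[0,0,0],2.8]
  ]
}}

```text
time_s: 11.1
tool_pos: [0.5657, -0.3358, 0.0139]
tool_rot: [0.501, -0.501, 0.5, -0.499]
wrist_force: [-3.0, 2.0, 5.0]
gripper_width: 0.0331
```

Contact with the tray floor. Release slowly, then rise.

Request:
{"api": "play_rows", "payload": {
  "motion": [
    [[0,0,0],[0,0,0],3.6],
    [[0,0,0],[0,0,0],4.2],
    [[0,0,0],[0,0,0],5.2],
    [[0,0,0],[0,0,0],5.2]
  ]
}}

```text
time_s: 11.6
tool_pos: [0.5657, -0.3359, 0.0139]
tool_rot: [0.501, -0.501, 0.5, -0.499]
wrist_force: [0.2, 0.1, 0.9]
gripper_width: 0.0521
```

Request:
{"api": "play_rows", "payload": {
  "motion": [
    [[0,-2,0],[0,0,0],5.2],
    [[0,-5,0],[0,0,0],5.2],
    [[0,-8,0],[0,0,0],5.2],
    [[0,-11,0],[0,0,0],5.2],
    [[0,-12,0],[0,0,0],6]
  ]
}}

```text
time_s: 12.22
tool_pos: [0.5664, -0.3364, 0.137]
tool_rot: [-0.501, 0.5, -0.498, 0.501]
wrist_force: [-0.3, 1.0, -0.6]
gripper_width: 0.0593
```

Run:
```python
from fm import *
np.set_printoptions(precision=4,suppress=True)
go([.4435,.128,.13])
p,d=viewer.camera('wrist'); cv2.imwrite('pics/w10.png',p);np.save('pics/w10.npy',d)
```

```text
shift cm [-46.47   0.55 -12.18] dist 48.0 turn [-0.0029  0.0022  0.0024] pos [ 0.5664 -0.3364  0.137 ] t 12.22 F [-0.3  1.  -0.6] w 0.0593
```

View pics/w10.png

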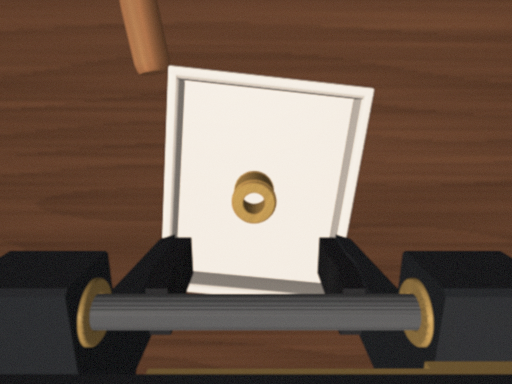

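Ferrule 1 stands upright mid-white-tray at (254,200). On to the other brass ferrule (top view (207,242); the only brass one left on the bench).

Request:
{"api": "play_rows", "payload": {
  "motion": [
    [[-5,0,-1.2],[0,0,0],6],
    [[-11,0,-2.8],[0,0,0],6],
    [[-17,0,-4.4],[0,0,0],6],
    [[-23,0,-6],[0,0,0],6],
    [[-29,0,-7.6],[0,0,0],6]
  ]
}}

```text
time_s: 12.9
tool_pos: [0.4885, -0.0447, 0.1354]
tool_rot: [-0.5, 0.501, -0.499, 0.5]
wrist_force: [-0.2, -0.7, 0.9]
gripper_width: 0.06
```

Request:
{"api": "play_rows", "payload": {
  "motion": [
    [[-6,0,-1.5],[0,0,0],6],
    [[-12,0.2,-3],[0,0,0],6],
    [[-17.4,0.5,-4.6],[-0.002,0.002,0.002],6],
    [[-17.4,0.5,-4.6],[-0.002,0.002,0.002],6]
  ]
}}

```text
time_s: 13.4
tool_pos: [0.4404, 0.1319, 0.1294]
tool_rot: [-0.501, 0.502, -0.499, 0.498]
wrist_force: [-0.2, -0.5, -0.1]
gripper_width: 0.06
```

Run:
```python
from fm import *
np.set_printoptions(precision=4,suppress=True)
go([.4435,.128,.12])
p,d=viewer.camera('wrist'); cv2.imwrite('pics/w11.png',p);np.save('pics/w11.npy',d)
```

```text
shift cm [0.39 0.94 0.31] dist 1.1 turn [ 0.0023  0.0048 -0.0005] pos [0.4404 0.1319 0.1294] t 13.4 F [-0.2 -0.5 -0.1] w 0.06
```

View pics/w11.png

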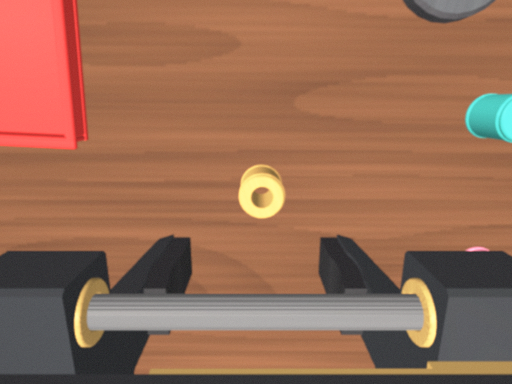

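Run:
```python
from fm import *
p=cv2.imread('pics/w11.png'); d=np.load('pics/w11.npy')
m=mask(p,(15,80,80),(35,255,255)); k=[k for k in comps(m,300) if abs(k[2][0]-262)<15][0]
P,u,v=cloud(p,d,(k[3]*255).astype(np.uint8)); print(np.percentile(P[:,1],[1,10,50,90]))
t=P[np.abs(P[:,1]-np.percentile(P[:,1],10))<3]; print(len(t),t.min(0),t.max(0),(t.min(0)+t.max(0))/2)
np.set_printoptions(precision=4,suppress=True); go([.4435,.128,.01])
```

```text
[ 87.65  88.41  89.89 125.71]
1126 [-12.68  86.77 -13.32] [18.57 91.33 18.5 ] [ 2.95 89.05  2.59]
shift cm [ 0.22 11.96  0.22] dist 12.0 turn [ 0.0014  0.0029 -0.0001] pos [0.4414 0.1302 0.1296] t 13.45 F [0.5 0.1 0.8] w 0.0601
```

Request:
{"api": "play_rows", "payload": {
  "motion": [
    [[0.24,3,0.28],[0.0015,0.003,0],6.0],
    [[0.24,7,0.28],[0.0015,0.003,0],6.0],
    [[0.24,10.5,0.28],[0.0015,0.003,0],6.0],
    [[0.24,12,0.28],[0.0015,0.003,0],6.0],
    [[0.24,12,0.28],[0.0015,0.003,0],6.0]
  ]
}}

```text
time_s: 14.08
tool_pos: [0.4442, 0.1272, 0.0093]
tool_rot: [0.499, -0.5, 0.501, -0.5]
wrist_force: [0.1, -0.0, 0.0]
gripper_width: 0.06
```

Run:
```python
from fm import *
np.set_printoptions(precision=4,suppress=True); go([.4435,.128,.0095])
p,d=viewer.camera('wrist'); cv2.imwrite('pics/w12.png',p[150:]); ferr(p,d)
```

```text
shift cm [-0.08 -0.02 -0.07] dist 0.1 turn [ 0.0011 -0.0013 -0.    ] pos [0.4442 0.1272 0.0093] t 14.07 F [ 0.1 -0.   0. ] w 0.06
h pct [-32.1518 -31.6969 -30.9688 -25.8154  -6.5595   9.0575]
h -24 574 centre x,z [-1.491  -1.5898] maxz 15.485127684805947
h -16 728 centre x,z [-1.6848 -1.1075] maxz 15.225005542153413
h -8 515 centre x,z [-1.497  -1.7031] maxz 15.260666374931736
h 0 488 centre x,z [-1.5205 -1.9596] maxz 15.75414948992303
h 8 143 centre x,z [-1.4665 -1.7039] maxz 15.89034110257973
```

View pics/w12.png

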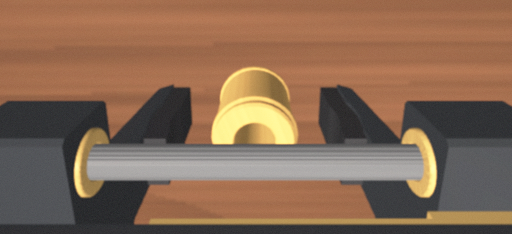

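Centred between the fingers, same offset as the first. Grip and lift.

Request:
{"api": "play_rows", "payload": {
  "motion": [
    [[0,0,0],[0,0,0],4.2],
    [[0,0,0],[0,0,0],3.4],
    [[0,0,0],[0,0,0],2.8],
    [[0,0,0],[0,0,0],2.8],
    [[0,0,0],[0,0,0],2.8]
  ]
}}

```text
time_s: 14.75
tool_pos: [0.4449, 0.1274, 0.0106]
tool_rot: [-0.5, 0.499, -0.5, 0.501]
wrist_force: [-0.7, -0.7, 6.1]
gripper_width: 0.033
```

Request:
{"api": "play_rows", "payload": {
  "motion": [
    [[0,-1,0],[0,0,0],2.8],
    [[0,-3,0],[0,0,0],2.8],
    [[0,-6,0],[0,0,0],2.8],
    [[0,-9,0],[0,0,0],2.8],
    [[0,-10,0],[0,0,0],2.8]
  ]
}}

```text
time_s: 15.38
tool_pos: [0.4453, 0.1275, 0.1122]
tool_rot: [-0.501, 0.499, -0.499, 0.501]
wrist_force: [-0.7, 0.7, -2.0]
gripper_width: 0.0328
```

Run:
```python
from fm import *
np.set_printoptions(precision=4,suppress=True); go([.5725,-.0047,.085])
```

```text
shift cm [13.21  2.77 12.72] dist 18.5 turn [-0.004  -0.0007 -0.0001] pos [0.4453 0.1275 0.1122] t 15.38 F [-0.7  0.7 -2. ] w 0.0328
```

Request:
{"api": "play_rows", "payload": {
  "motion": [
    [[4,0,4],[0,0,0],2.8],
    [[8,0,8],[-0.002,0,0],2.8],
    [[12,1,11.5],[-0.004,0,0],2.8],
    [[13.2,2.5,12.6],[-0.004,-0.0007,0],2.8],
    [[13.2,2.5,12.6],[-0.004,-0.0007,0],2.8]
  ]
}}

```text
time_s: 16.0
tool_pos: [0.5705, -0.0051, 0.0858]
tool_rot: [0.499, -0.5, 0.501, -0.499]
wrist_force: [-1.0, 1.0, -1.1]
gripper_width: 0.0329
```

Run:
```python
from fm import *
go([.607,-.0046,.0755])
p,d=viewer.camera('wrist'); cv2.imwrite('pics/w13.png',p); np.save('pics/w13.npy',d)
ferr(p,d); pin(p,d,(215,300,120,200))
np.set_printoptions(precision=4,suppress=True)
go([.607,-.0046,.0755])
```

```text
shift cm [-0.06  1.02  3.65] dist 3.8 turn [ 0. -0. -0.] pos [ 0.57 -0.01  0.09] t 16.0 F [-1.   1.  -1.1] w 0.0329
h pct [-30.87 -30.34 -29.62 -24.23  -5.8   85.1 ]
h -24 590 centre x,z [-1.28 -2.26] maxz 14.895881861005538
h -16 754 centre x,z [-1.53 -1.93] maxz 14.490785276237641
h -8 570 centre x,z [-1.28 -2.27] maxz 14.51503330215548
h 0 419 centre x,z [-1.4  -2.84] maxz 14.679579442695864
h 8 158 centre x,z [-1.42 -2.36] maxz 14.967169640650603
pin px [ 236  142   36   41 1082] [252.78 163.16]
pin h [25.77 27.16 32.1  39.13 47.2  69.67]
shoulder 596 mid [-2.19 39.4  35.38] span [19.05  4.72 19.27]
nose 326 mid [-1.87 28.44 35.22] [-1.95 27.94 35.81]
shift cm [0.02 1.12 3.65] dist 3.8 turn [ 0.0023 -0.0004 -0.0008] pos [ 0.5705 -0.0044  0.0868] t 16.05 F [ 0.2  0.5 -1.7] w 0.033
```

Request:
{"api": "play_rows", "payload": {
  "motion": [
    [[0.01,0.3,1.8],[0.002,0,-0.001],2.8],
    [[0.02,0.6,3.7],[0.002,0,-0.001],2.8],
    [[0.02,1.1,3.7],[0.002,0,-0.001],2.8],
    [[0.02,1.1,3.7],[0.002,0,-0.001],2.8]
  ]
}}

```text
time_s: 16.55
tool_pos: [0.6063, -0.0039, 0.0754]
tool_rot: [-0.5, 0.501, -0.5, 0.499]
wrist_force: [-0.5, 0.3, -2.0]
gripper_width: 0.0331
```

Run:
```python
from fm import *
np.set_printoptions(precision=4,suppress=True)
go([.6075,-.0046,.0615])
p,d=viewer.camera('wrist'); 
s,d=viewer.camera('scene'); cv2.imwrite('pics/s14.png',s)
cv2.imwrite('pics/w14c.png',np.hstack([cv2.resize(p[120:320,150:350],(400,400),interpolation=cv2.INTER_CUBIC),cv2.resize(s[150:230,200:280],(400,400),interpolation=cv2.INTER_CUBIC)]))
```

```text
shift cm [0.07 1.39 0.12] dist 1.4 turn [ 0.0018  0.0004 -0.    ] pos [ 0.6063 -0.0039  0.0754] t 16.55 F [-0.5  0.3 -2. ] w 0.0331
```

View pics/w14c.png

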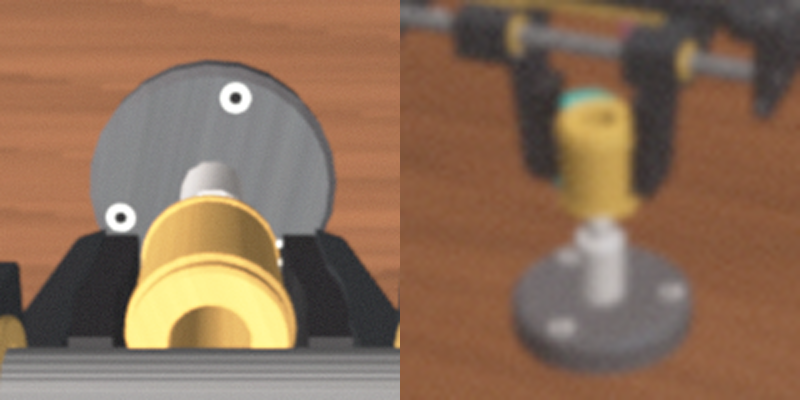

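Same picture as before the first fit. Down over the pilot.

Request:
{"api": "play_rows", "payload": {
  "motion": [
    [[0.05,0,0.1],[0.0015,0,0],2.8],
    [[0.05,0.3,0.1],[0.0015,0,0],2.8],
    [[0.05,0.7,0.1],[0.0015,0,0],2.8],
    [[0.05,1.1,0.1],[0.0015,0,0],2.8],
    [[0.05,1.4,0.1],[0.0015,0,0],2.8]
  ]
}}

```text
time_s: 17.27
tool_pos: [0.6077, -0.0047, 0.0615]
tool_rot: [-0.5, 0.5, -0.5, 0.5]
wrist_force: [-0.3, 0.1, -1.3]
gripper_width: 0.0328
```

Run:
```python
from fm import *
np.set_printoptions(precision=4,suppress=True)
go([.6075,-.0046,.055]); print(telemetry.get_obs()['torque'])
```

```text
shift cm [-0.01  0.65 -0.02] dist 0.7 turn [-0.0004 -0.0001  0.0001] pos [ 0.6077 -0.0047  0.0615] t 17.27 F [-0.3  0.1 -1.3] w 0.0328
[0.0251 0.0095 0.0041]
```

Request:
{"api": "play_rows", "payload": {
  "motion": [
    [[0,0.2,0],[0,0,0],2.8],
    [[0,0.35,0],[0,0,0],2.8],
    [[0,0.45,0],[0,0,0],2.8]
  ]
}}

```text
time_s: 17.65
tool_pos: [0.6077, -0.0047, 0.0569]
tool_rot: [-0.5, 0.5, -0.5, 0.5]
wrist_force: [-0.3, -0.1, -1.4]
gripper_width: 0.0331
```

Request:
{"api": "play_rows", "payload": {
  "motion": [
    [[0,0.05,0],[0,0,0],2.8],
    [[0,0.1,0],[0,0,0],2.8]
  ]
}}

```text
time_s: 17.9
tool_pos: [0.6079, -0.0047, 0.0565]
tool_rot: [-0.5, 0.5, -0.5, 0.5]
wrist_force: [-2.4, 0.5, 5.7]
gripper_width: 0.0332
```

Run:
```python
from fm import *
p,d=viewer.camera('wrist'); ferr(p,d)
s,d=viewer.camera('scene'); cv2.imwrite('pics/s15.png',s)
cv2.imwrite('pics/w15c.png',np.hstack([cv2.resize(p[120:320,150:350],(400,400),interpolation=cv2.INTER_CUBIC),cv2.resize(s[150:230,200:280],(400,400),interpolation=cv2.INTER_CUBIC)]))
np.set_printoptions(precision=4,suppress=True)
go([.568,.333,.13])
```

```text
h pct [-30.83 -30.33 -29.64 -24.39  -6.1   10.97]
h -24 588 centre x,z [-1.31 -2.22] maxz 15.01952514657605
h -16 746 centre x,z [-1.76 -1.77] maxz 14.46233636732475
h -8 571 centre x,z [-1.33 -2.34] maxz 14.454759426616038
h 0 395 centre x,z [-1.36 -2.89] maxz 14.641609568597183
h 8 170 centre x,z [-1.4 -2.5] maxz 14.89935016792691
shift cm [-33.77  -7.36  -3.98] dist 34.8 turn [-0.001   0.      0.0002] pos [ 0.6079 -0.0047  0.0565] t 18.0 F [-1.9  0.5  2.7] w 0.0331
```

View pics/w15c.png

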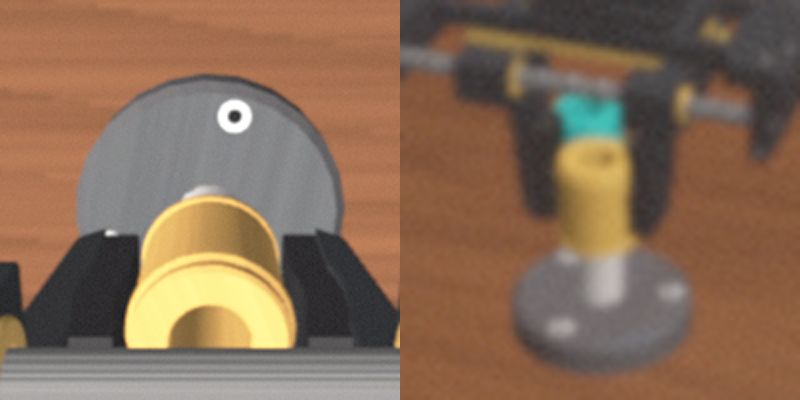

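Request:
{"api": "play_rows", "payload": {
  "motion": [
    [[0,-1,0],[0,0,0],2.8],
    [[0,-3,0],[0,0,0],2.8],
    [[-1,-6,0],[0,0,0],2.8],
    [[-6,-7.3,-0.7],[0,0,0],2.8],
    [[-12,-7.3,-1.4],[0,0,0],2.8]
  ]
}}

```text
time_s: 18.62
tool_pos: [0.5943, 0.1159, 0.1312]
tool_rot: [-0.5, 0.499, -0.499, 0.502]
wrist_force: [1.2, -0.1, -2.1]
gripper_width: 0.0332
```

Run:
```python
from fm import *
np.set_printoptions(precision=4,suppress=True)
go([.568,.333,.13])
```

```text
shift cm [-21.7    0.11  -2.67] dist 21.9 turn [-0.004  -0.002   0.0002] pos [0.5943 0.1159 0.1312] t 18.62 F [ 1.2 -0.1 -2.1] w 0.0332
```

Request:
{"api": "play_rows", "payload": {
  "motion": [
    [[-6,0,-0.7],[0,0,0],2.8],
    [[-12,0,-1.4],[0,0,0],2.8],
    [[-17,0,-2.1],[0,0,0],2.8],
    [[-21.7,0.1,-2.7],[-0.004,-0.002,0],2.8],
    [[-21.7,0.1,-2.7],[-0.004,-0.002,0],2.8]
  ]
}}

```text
time_s: 19.25
tool_pos: [0.5666, 0.3359, 0.1301]
tool_rot: [0.501, -0.501, 0.499, -0.499]
wrist_force: [0.1, 0.4, -0.6]
gripper_width: 0.0334
```

Run:
```python
from fm import *
np.set_printoptions(precision=4,suppress=True)
go([.568,.333,.02]); o=telemetry.get_obs(); c=cam('wrist',o)
p,d=viewer.camera('wrist'); cv2.imwrite('pics/w16.png',p)
for u,v in [(200,150),(250,120),(300,150),(250,190)]: print(u,v,deproj(c,u,v,d[v,u]))
```

```text
shift cm [ 0.3  11.01  0.13] dist 11.0 turn [-0.0001  0.0041 -0.0002] pos [0.5666 0.3359 0.1301] t 19.25 F [ 0.1  0.4 -0.6] w 0.0334
200 150 [0.5987 0.3813 0.0043]
250 120 [0.6223 0.3411 0.005 ]
300 150 [0.599  0.3011 0.0047]
250 190 [0.5654 0.3412 0.0033]
```

View pics/w16.png

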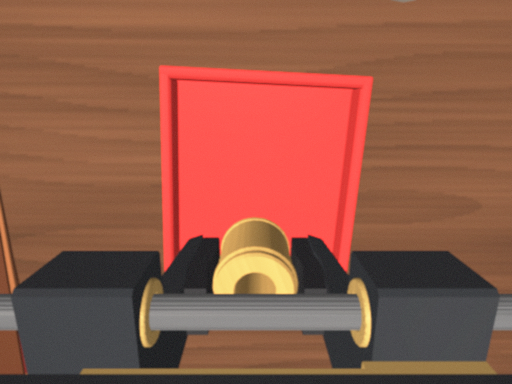

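Request:
{"api": "play_rows", "payload": {
  "motion": [
    [[0.2,3,0.1],[0,0.004,0],2.8],
    [[0.3,6.5,0.1],[0,0.004,0],2.8],
    [[0.3,9.5,0.1],[0,0.004,0],2.8],
    [[0.3,10.8,0.1],[0,0.004,0],2.8],
    [[0.3,11,0.1],[0,0.004,0],2.8]
  ]
}}

```text
time_s: 19.92
tool_pos: [0.5686, 0.3303, 0.0201]
tool_rot: [-0.499, 0.5, -0.501, 0.501]
wrist_force: [0.7, -0.7, -0.9]
gripper_width: 0.0331
```

Request:
{"api": "play_rows", "payload": {
  "motion": [
    [[0,0.2,0],[0,0,0],2.8],
    [[0,0.4,0],[0,0,0],2.8],
    [[0,0.5,0],[0,0,0],2.8]
  ]
}}

```text
time_s: 20.3
tool_pos: [0.5688, 0.3304, 0.0155]
tool_rot: [-0.499, 0.499, -0.5, 0.501]
wrist_force: [0.5, -0.4, -1.6]
gripper_width: 0.0327
```

Request:
{"api": "play_rows", "payload": {
  "motion": [
    [[0,0.06,0],[0,0,0],2.8],
    [[0,0.13,0],[0,0,0],2.8]
  ]
}}

```text
time_s: 20.55
tool_pos: [0.5689, 0.3304, 0.0147]
tool_rot: [-0.5, 0.499, -0.5, 0.501]
wrist_force: [-2.6, -1.6, 4.9]
gripper_width: 0.0329
```

Request:
{"api": "play_rows", "payload": {
  "motion": [
    [[0,0,0],[0,0,0],3.6],
    [[0,0,0],[0,0,0],4.2],
    [[0,0,0],[0,0,0],5.2],
    [[0,0,0],[0,0,0],5.2]
  ]
}}

```text
time_s: 21.05
tool_pos: [0.5689, 0.3304, 0.0146]
tool_rot: [-0.5, 0.499, -0.5, 0.501]
wrist_force: [0.1, 0.2, 0.4]
gripper_width: 0.0523
```

Request:
{"api": "play_rows", "payload": {
  "motion": [
    [[0,-2,0],[0,0,0],5.2],
    [[0,-5,0],[0,0,0],5.2],
    [[0,-8,0],[0,0,0],5.2],
    [[0,-11,0],[0,0,0],5.2],
    [[0,-14,0],[0,0,0],6]
  ]
}}

```text
time_s: 21.68
tool_pos: [0.5688, 0.3305, 0.1573]
tool_rot: [-0.5, 0.499, -0.5, 0.501]
wrist_force: [0.2, 0.1, -0.8]
gripper_width: 0.059
```

Run:
```python
from fm import *
p,d=viewer.camera('wrist'); s,_=viewer.camera('scene'); t,_=viewer.camera('top')
cv2.imwrite('pics/f.png',np.hstack([cv2.resize(p,(400,300)),cv2.resize(s,(400,300))])); cv2.imwrite('pics/ft.png',t); print(telemetry.get_obs()['time_s'])
```

```text
21.825
```

View pics/f.png

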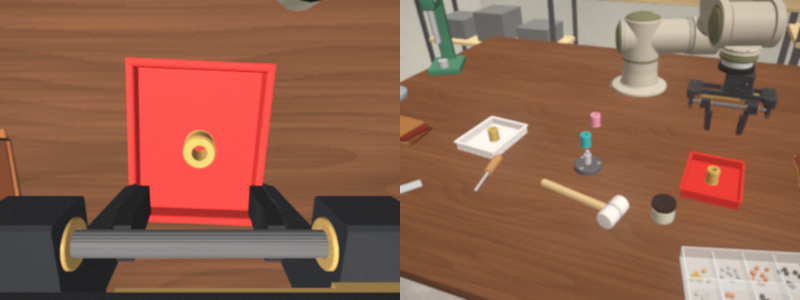

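View pics/ft.png

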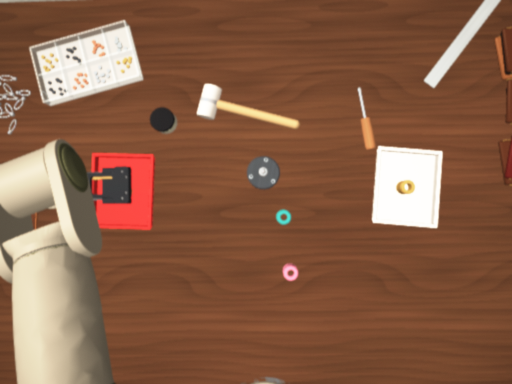

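```bash
python3 -c "
from cell import finish_job
print(finish_job())"
```

```text
the job is handed in; nothing more can be done
None
```

Both ferrules have been gauged and stand upright in their trays. The job was handed in at about 21.8 s of the 67 s allowed.

- **First ferrule (right-hand in the top view, y ≈ -0.10):** it slid past the shoulder with no force and met the foot at about 10 N, with its underside at about 16 mm. It fits, so it went in the white tray.
- **Second ferrule (left-hand, y ≈ +0.13):** it passed over the pilot freely, then stopped at about 7 N with its underside at about 46 mm, on the shoulder. I pushed it no further; it is undersize, so it went in the red tray.

**Last checks:** in the final pictures both ferrules stand near the middle of their trays. The mallet, awl, jar and the pink and turquoise look-alikes show no movement between the first and last top views. The gripper is open and clear, about 14 cm above the red tray.

**Disagreements:** the top and wrist cameras differed by about 2–3 mm on the pin's x position. I measured ferrule and pin together in the wrist view and went with that, and both went over the pin without binding. The scene view suggested about 1 mm of sideways offset, which is within what I could read from its blurred edges.

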